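# Press the refraction block into the corner of the ray-optics board

### The arm

A 6-joint arm with a two-finger parallel gripper is mounted at the origin on a cart in front of the work surface, level with it; the furniture and walls round the work are solid. World frame = base frame: x ahead of the robot, y to its left, z up, the work surface at z = 0. Lengths are in mm, angles in rad, forces in N, time in s.
With the tool pointing down it reaches from about 275 to 825 mm from the base axis. Payload 4.9 kg.
Tool frame: the origin (TCP) lies at the very end of the fingers, on their centre line; the grasp point (between the pads) lies 19 mm behind it; z points along the fingers, y is the line along which they close (so a half turn about z gives the same grasp; the last joint's range is limited). The gripper opens to 85 mm and grips with 20 to 120 N. Pads are 22 mm wide; open, the fingers measure 114 mm over their backs; the gripper's body (76 mm by 85 mm) begins 54 mm behind the grasp point. The pads swing forward as they close: fully open they stand 13 mm farther back than shut.
Start: joints at [1.101, 0.326, -0.193, 1.052, 0, 1.437], TCP at [181.233, 519.3, 201.481] pointing down, gripper open.
Joint ranges: [-2.65, 2.65], [-0.97, 1.79], [-1.3, 1.35], [-1.93, 2.1], [-1.47, 1.37], [-3.14, 3.14]. Speed limits (rad/s): [2.57, 2.57, 3.14, 3.14, 3.14, 3.14].

### API

Orientations are given as [roll, pitch, yaw] about the fixed x, y, z axes, in that order (R = Rz(yaw) Ry(pitch) Rx(roll)).
In Python, from bench import bot, solve_ik, imaging gives the robot as it stands. Calls block until the motion is done:
- bot.move_ptp(position, orientation): joint-space move of the TCP to a pose.
- bot.movel(position, rot=None, max_speed=150, threshold=None): straight line of the TCP; rot=None keeps the orientation; max_speed is the mean speed in mm/s. With threshold (N) it stops when the force on the tool has changed by that much, and returns True; else False.
- bot.move_j(angles): joint-space move.
- bot.grip(opening, effort=None): opening from 0.0 (shut) to 1.0 (fully open); effort is the grip in N (None keeps the last); returns when the fingers have stopped.
- bot.dwell(seconds).
- solve_ik(position, orientation): joint angles nearest the present ones, or None.
- bot.get_state(): the state.
- imaging.capture(name): name is "scene" or "side" or "wrist"; returns the picture (480x640x3 uint8, blue, green, red); there is no depth.
- imaging.camera_model(name): a dict with "K" (3x3 intrinsics, pixels), "k1" (the pictures are not rectified: a ray, as slopes to the right and down, at radius r is drawn at 1 + k1 r^2 times it, then the intrinsics apply), "position" and "rotation" of the camera in the world. Camera axes: x right, y up, looking along -z (the intrinsics and any distortion apply to the point x, -y, -z); pixel columns grow to the right and rows downward; lengths in mm; the calibration is good to about 2 mm. A picture is of the moment at which its call begins: read the wrist's pose just before it. camera_model takes no time and is no camera call; for the wrist camera it gives the pose at the moment of the call.
A pose or a line that the arm cannot do raises bot.IKError and nothing moves.
- bot.sign_off(): hands the job in; it is judged then, once.
The state is a dict: "t": time; "qpos": joint angles; "joint_velocities": joint speeds; "effort": joint torques, N m; "tcp_pos": TCP position; "orientation": TCP orientation; "contact_force": force on the tool from outside, world axes, zero at the start; "wrist_torque": the same for the moment, N m; "opening": opening from 0.0 (shut) to 1.0 (fully open); "gripper_force": force on a finger pad.
Only numpy, scipy, OpenCV 4.12 (cv2) and the standard library are available. Lean on these libraries where they do the work, as an engineer would, in place of code of your own. Each camera call takes 0.05 s, during which the arm holds its last target. There are 200 camera calls.

### The job

Pick up the blue-green acrylic block from the bench, set it down gently and flat on the ray-optics board, and press it into the corner with its long side flat against the long orange fence and one end flat against the short blue fence. Push each sprung fence in by about 1 to 4 mm and no harder than 20 N, and finish while still holding the block pressed against both, so that a pupil could trace the ray. Leave the petri dish, small beaker, eraser and dropper bottle where they stand.

Things in the scene. Friction and masses are not known exactly. Their poses are not given: they have to be found in the camera images.
- block: Blue-green acrylic block, 50 x 80 x 50 mm (x, y, z), 0.2 to 0.3 kg, loose, lying on the bench. Origin at the centre of its underside; y along the 80 mm long side, z up. The two ends are alike. Pinch it across the 50 mm width (its x).
- board: Fixed square plywood board with white paper on it, 220 x 220 mm, upper face 8 mm above the bench. Origin under its centre at bench level; x and y along its edges, z up. The orange fence lies along its +x side, the blue one along its -y side, each with an equally low aluminium rail behind it: fingers that hold the block must stay at least 12 mm above the board.
- seat (a point): Point on the board's upper face, at x = 60, y = -35 mm of the board: where the centre of the block's underside comes when it just touches both fences (not pushed in).
- ray_box (a point): Top centre of the black ray box fixed on the board, 50 x 40 mm, top 30 mm above the board, at x = -80, y = -35 mm of the board. An obstacle only.
- long_fence: Orange fence plate, 124 mm long, 6 mm thick, top 10.5 mm above the board. Origin: middle of its pressing face, at the board's upper face; unpressed at x = 85, y = 0 mm of the board; axes as the board. The face looks along -x. It yields along +x on springs: 1 N at first contact, 2 N more per mm, rigid stop after 5 mm (11 N).
- short_fence: Blue fence plate, 74 mm long, 6 mm thick, top 10.5 mm above the board. Origin: middle of its pressing face, at the board's upper face; unpressed at x = 40, y = -75 mm of the board; axes as the board. The face looks along +y. It yields along -y on springs: 1 N at first contact, 2 N more per mm, rigid stop after 5 mm (11 N).
- petri: Petri dish with lid, 90 mm across, 15 mm high, loose; origin at the centre of its underside. Leave it alone.
- beaker: Small glass beaker, 54 x 60 x 66 mm, loose; origin at the centre of its underside. Leave it alone.
- eraser: Blue and white eraser, 19 x 42 x 12 mm, loose; origin at the centre of its underside. Leave it alone.
- dropper: Brown dropper bottle, 33 x 34 x 102 mm, loose, standing; origin at the centre of its underside. Leave it alone.
Things that resemble listed ones, but are neither listed nor needed, are in the scene too. Of the things that look like the block, the middle-sized one is meant.

How it is judged:
By the outcome, as a careful person would: the job done as asked, in the order asked, and still so for the second after the job is handed in, while the arm keeps its last pose, push and grip.
It also fails if it takes over 35 s, if anything falls off the work surface, if the arm or the gripper's body presses on something with over 40 N, if the wrist force passes 120 N, or if a joint passes its speed limit or range.

## Working session

There is one attempt and no reset: what is moved stays moved. The work goes in short steps, each a Python script; the robot and the scene stay as the last script left them, time stands still between calls to the robot, and variables do not carry over. Pictures are saved under pics/ and viewed, at most 10 in all, crops included, and the job is handed in when it is done.

```bash
mkdir -p pics; ls
python3 - <<'E'
from bench import bot, imaging
import cv2
for n in ("scene","side"):
    cv2.imwrite(f"pics/{n}0.png",imaging.capture(n))
    m=imaging.camera_model(n);print(n,m)
print(bot.get_state())
E
```

```text
pics
scene {'K': array([[566.99985194,   0.        , 316.83194189],
       [  0.        , 566.99985194, 239.59392755],
       [  0.        ,   0.        ,   1.        ]]), 'k1': -0.029551505084328956, 'position': array([-287.08416574, -462.14543394, 1092.80280707]), 'rotation': array([ 7.45991055e-01,  1.00061053e-03, -1.00899475e+00])}
side {'K': array([[475.84216576,   0.        , 324.94020864],
       [  0.        , 475.84216576, 244.37008688],
       [  0.        ,   0.        ,   1.        ]]), 'k1': -0.0004570886933999268, 'position': array([ 814.38250392,  542.76081303, 1200.29531416]), 'rotation': array([0.44771092, 0.00876619, 2.62546527])}
{'t': 0.1, 'qpos': array([ 1.10081876e+00,  3.26915284e-01, -1.93453235e-01,  1.05202120e+00,
       -2.68264297e-05,  1.43658253e+00]), 'joint_velocities': array([ 0.00038788, -0.00021307,  0.00407352, -0.00010407, -0.00061766,
        0.0013536 ]), 'effort': array([ 3.95455054e-04, -4.44239187e+01,  2.63037926e+01,  7.90497987e-03,
       -2.03854393e-04,  3.00021725e-06]), 'tcp_pos': array([180.96674241, 518.7780802 , 200.7670333 ]), 'orientation': array([-3.14001000e+00, -1.86628990e-04,  2.80582875e+00]), 'contact_force': array([-0.76947557, -0.47089058,  0.20415879]), 'wrist_torque': array([-0.00216162, -0.02455699, -0.03970338]), 'gripper_force': 0.0, 'opening': 1.00097240861419}
```

View pics/scene0.png

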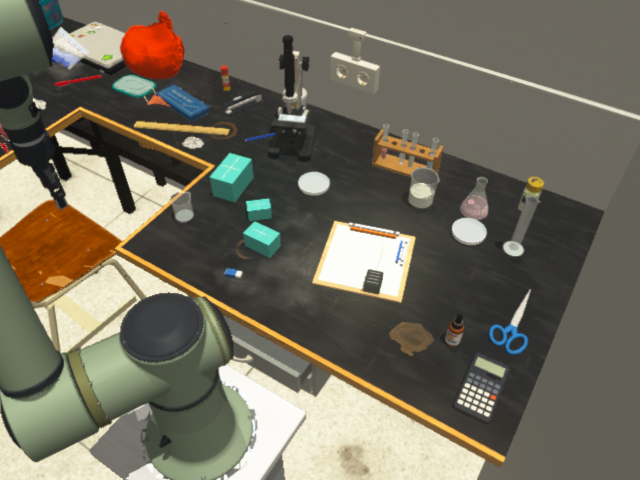

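View pics/side0.png

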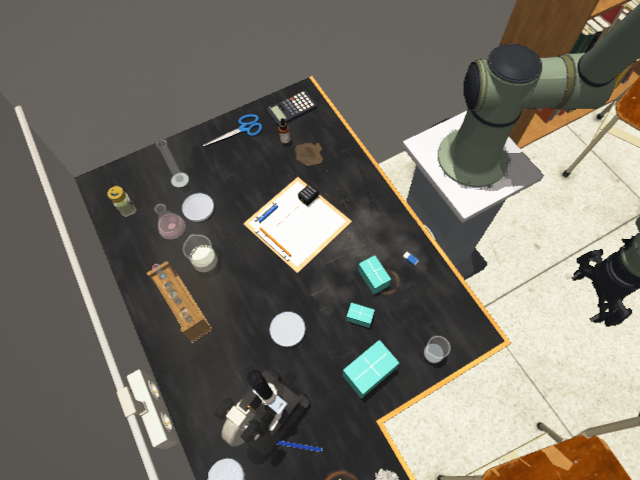

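Scene picture: look-alikes are the large teal block at (232,176), the small one at (259,209) and the middle one at (262,239). The side view has them at (371,368), (361,315) and (375,274). The middle one is the candidate. The board is at (365,260), with the orange fence on its far side, the blue fence on its right, and the ray box at (373,280). I'll check sizes and take a close crop.

```bash
cat > h.py <<'E'
import numpy as np, cv2
from scipy.spatial.transform import Rotation as R
from bench import imaging
def cast(m,px,z):
    px=np.asarray(px,float).reshape(-1,2)
    K=m["K"]; d=(px-[K[0,2],K[1,2]])/[K[0,0],K[1,1]]
    s=d.copy()
    for _ in range(20): s=d/(1+m["k1"]*(s**2).sum(1,keepdims=True))
    v=np.c_[s[:,0],-s[:,1],-np.ones(len(s))]@R.from_euler("xyz",m["rotation"]).as_matrix().T
    p=m["position"]; t=(z-p[2])/v[:,2]
    return p[:2]+t[:,None]*v[:,:2]
def blobs(mask,amin=30):
    c,_=cv2.findContours(mask.astype(np.uint8),cv2.RETR_EXTERNAL,cv2.CHAIN_APPROX_NONE)
    return sorted([k for k in c if cv2.contourArea(k)>amin],key=cv2.contourArea,reverse=True)
def rect(m,c,z):
    (x,y),(w,h),a=cv2.minAreaRect(cast(m,c[:,0,:],z).astype(np.float32))
    if w<h: w,h,a=h,w,a+90
    return np.round([x,y,w,h,(a+90)%180-90],1)   # angle of the long side, deg
E
python3 - <<'E'
from h import *
for n in("scene","side"):
    im=cv2.imread(f"pics/{n}0.png");m=imaging.camera_model(n);h=cv2.cvtColor(im,cv2.COLOR_BGR2HSV)
    t=(abs(h[...,0].astype(int)-86)<10)&(h[...,1]>70)
    for lo in (60,):
      for b in blobs(t&(h[...,2]>lo),60): 
        x,y,w,hh=cv2.boundingRect(b); v=h[...,2][y:y+hh,x:x+w]; tt=t[y:y+hh,x:x+w]
        th,_=cv2.threshold(v[tt].reshape(-1,1),0,255,cv2.THRESH_OTSU)
        sub=np.zeros(t.shape,bool); sub[y:y+hh,x:x+w]=tt&(v>th)
        bb=blobs(sub)
        print(n,(x,y,w,hh),th,rect(m,b,25),rect(m,bb[0],50) if bb else None)
    wmask=(h[...,1]<50)&(h[...,2]>200)
    for b in blobs(wmask,1000): print("white",cv2.boundingRect(b),rect(m,b,8))
    o=(abs(h[...,0].astype(int)-12)<8)&(h[...,1]>150)&(h[...,2]>120)
    for b in blobs(o,60): print("orange",cv2.boundingRect(b),rect(m,b,15))
a=cv2.imread("pics/scene0.png")[150:300,190:430];cv2.imwrite("pics/crop.png",cv2.resize(a,(800,500),interpolation=cv2.INTER_CUBIC))
E
```

```text
scene (209, 152, 45, 51) 165.0 [628.5 403.5 189.  122.6   9.4] [633.5 408.4 116.   73.5   9.5]
scene (243, 198, 38, 60) 164.0 [510.2 213.  217.5  95.6  37.2] [472.9 183.4  78.4  48.8  89.2]
scene (39, 0, 24, 30) 78.0 [1048.6 1678.3  294.    69.8   59.4] [1040.2 1700.1  136.6   48.5   50.3]
scene (112, 75, 45, 23) 116.0 [824.4 985.1 157.9 112.6 -88.2] [782.5 954.6 141.8  63.8  88.9]
white (219, 360, 266, 120) [ 179.  -232.9  533.6  256.   -57.9]
white (62, 154, 119, 86) [403.9 709.1 413.7 229.  -89.9]
white (318, 225, 92, 71) [572.5 -64.7 196.5 195.9 -73.3]
white (0, 414, 123, 66) [-212.8  200.9  307.9  109.1  -76.2]
white (65, 265, 75, 84) [123.  397.4 213.9 154.6  60.6]
white (0, 160, 53, 76) [278.6 878.5 317.3 139.3  53.2]
white (53, 24, 71, 40) [ 958.4 1377.9  324.1  271.5   42. ]
orange (0, 200, 505, 263) [ 320.3  146.7 1319.3  411.5  -78.2]
orange (121, 11, 63, 61) [1095.7 1170.1  494.2  229.5   50.4]
orange (46, 107, 169, 84) [570.  773.1 584.5 160.6 -89.6]
orange (375, 130, 68, 31) [1036.8   44.9  204.4   73.3  -83.4]
orange (374, 154, 51, 21) [940.   26.  136.8  60.1 -83.9]
o
[... 527 characters left out ...]
 103, 174, 203) [-117.3  200.2  770.2  399.4   -0. ]
white (249, 182, 97, 85) [576.9 -62.1 201.8 198.4  16.7]
white (403, 111, 120, 107) [ 36.6   7.5 314.4 242.5  90. ]
white (15, 106, 143, 374) [1164.2 -265.9 1255.1   25.   -90. ]
white (598, 426, 42, 54) [201.7 846.4 103.2 103.   71.3]
orange (482, 435, 149, 45) [359.8 762.6 328.3  91.1 -29.6]
orange (607, 71, 33, 59) [-553.2   60.5  246.    98.3   44.5]
orange (517, 109, 77, 39) [-2.846e+02  1.210e+01  2.972e+02  8.050e+01 -1.000e-01]
orange (310, 78, 198, 269) [ 279.    -2.5 1025.9   19.6   89.5]
orange (591, 0, 35, 16) [-811.4 -296.3  161.6   47.2   -0. ]
orange (422, 372, 41, 26) [ 4.818e+02  5.056e+02  1.182e+02  1.070e+01 -5.000e-01]
```

View pics/crop.png

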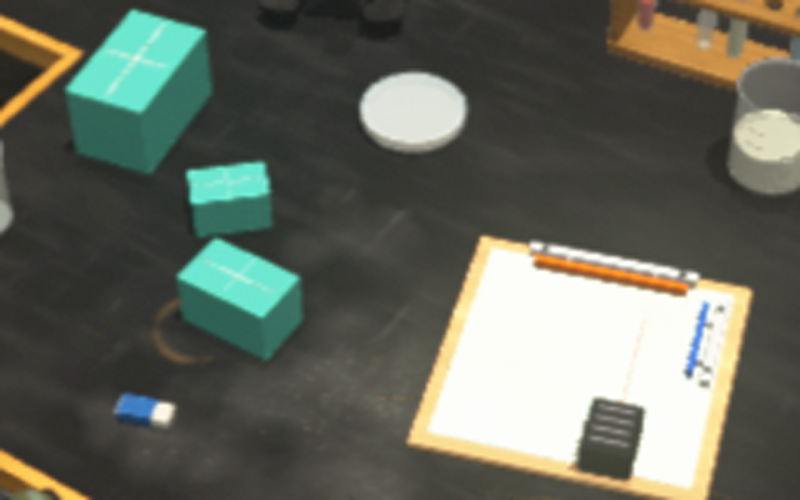

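The crop confirms it: the middle block's top measures about 79 x 49 mm, the large one's 116 x 73 and the small one's 62 x 38. Next, wrist views from above the board and the block.

Run:
```python
from h import *; from bench import bot
import json
def tool(): 
    s=bot.get_state(); return s["tcp_pos"],R.from_euler("xyz",s["orientation"])
m=imaging.camera_model("wrist");p,r=tool()
print("cam in tool",r.inv().apply(m["position"]-p), r.inv().apply(R.from_euler("xyz",m["rotation"]).apply([0,0,-1])),m["K"][0,0])
def look(name,xy,yaw,z):
    bot.move_ptp([*xy,z],[np.pi,0,yaw]); bot.dwell(.2)
    m=imaging.camera_model("wrist"); im=imaging.capture("wrist")
    cv2.imwrite(f"pics/{name}.png",im); json.dump({k:np.asarray(v).tolist() for k,v in m.items()},open(name+".json","w"))
    print(name,bot.get_state()["t"],cast(m,[[320,240],[0,0],[640,480]],8))
look("wboard",(560,-63),np.radians(106.7),330)
look("wblock",(475,186),np.radians(89.5),250)
cv2.imwrite("pics/wb.png",np.hstack([cv2.resize(cv2.imread(f"pics/{n}.png"),(400,300)) for n in("wboard","wblock")]))
```

```text
cam in tool [  69.81658554    0.67458149 -172.9286307 ] [-2.75272998e-01 -1.36526133e-04  9.61366089e-01] 381.38515703399514
wboard 2.8583 [[ 583.9184882  -130.02030697]
 [ 160.9872725    34.21535294]
 [1185.36608167 -363.70136703]]
wblock 4.175 [[ 478.27404641  136.34460436]
 [ 180.87071481  373.69597002]
 [ 901.81510311 -201.7974787 ]]
```

View pics/wb.png

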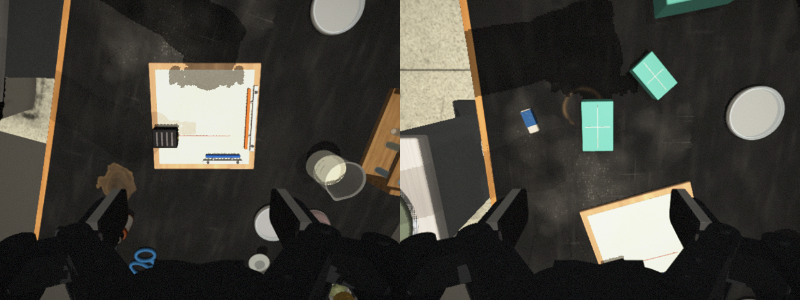

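Left half: the board spans about (150–262, 63–168) in the half-size picture, with orange at (248,118), blue at (222,157) and the ray box at (165,137). Right half: the block's top is at (598,126), i.e. (396,252) in the full picture, and nothing is near the finger spaces.

Run:
```python
from h import *
import json
def ld(n): return cv2.imread(f"pics/{n}.png"),{k:np.array(v) for k,v in json.load(open(n+".json")).items()}
im,m=ld("wboard");h=cv2.cvtColor(im,cv2.COLOR_BGR2HSV).astype(int)
W=np.zeros(h.shape[:2],bool);W[90:285,225:440]=1
wood=(h[...,2]>110)&W
b=blobs(wood,3000)[0];hull=cv2.convexHull(b)
print("board",rect(m,hull,8), cv2.boundingRect(b))
q=cv2.approxPolyDP(hull,8,True); print("quad",q[:,0].tolist(),cast(m,q[:,0],8).round(1).tolist())
for nm,msk,z in(("orange",(h[...,0]<14)&(h[...,1]>180)&(h[...,2]>120),18.5),("blue",(abs(h[...,0]-110)<14)&(h[...,1]>120),18.5)):
    for b in blobs(msk&W,25)[:3]: print(nm,cv2.boundingRect(b),rect(m,b,z))
im,m=ld("wblock");h=cv2.cvtColor(im,cv2.COLOR_BGR2HSV).astype(int)
t=(abs(h[...,0]-86)<12)&(h[...,1]>60)
for lo in(60,150,180):
  for b in blobs(t&(h[...,2]>lo),300)[:3]: print("teal",lo,cv2.boundingRect(b),rect(m,b,50))
```

```text
board [572.9 -63.3 220.4 220.3 -73.3] (237, 100, 181, 171)
quad [[238, 100], [417, 101], [404, 270], [247, 269]] [[437.2, 10.9], [646.1, 72.2], [707.3, -137.9], [499.5, -198.8]]
orange (391, 142, 10, 96) [656.2 -37.7 121.    5.1 -73.4]
blue (329, 247, 55, 6) [ 632.7 -125.9   71.9    6.2   15.2]
teal 60 (289, 158, 53, 85) [474.  188.1  83.8  50.6 -89.7]
teal 60 (368, 82, 76, 79) [559.2 261.2  62.8  42.6 -47.6]
teal 60 (405, 0, 129, 30) [606.7 348.8 108.2  21.9  -1.1]
teal 150 (290, 162, 51, 80) [474.1 186.9  79.3  48.9  90. ]
teal 150 (372, 83, 72, 77) [560.8 261.9  60.3  37.5 -47.6]
teal 180 (290, 162, 51, 80) [473.9 186.8  78.7  48.7 -89.7]
teal 180 (373, 83, 70, 76) [560.8 262.1  59.5  36.8 -47.4]
```

Run:
```python
from h import *; from bench import bot
o=[np.pi,0,np.pi/2]
def st(l):
    s=bot.get_state();print(l,round(s["t"],2),s["tcp_pos"].round(1),s["orientation"].round(3),s["contact_force"].round(1),round(s["opening"],2),round(s["gripper_force"]))
bot.move_ptp([474,187,110],o)
print(bot.movel([474,187,30],max_speed=120,threshold=10)); print(bot.movel([474,187,14],max_speed=50,threshold=10)); st("down")
bot.grip(0.0,100); st("grip")
bot.movel([474,187,110],max_speed=100); st("up")
cv2.imwrite("pics/held.png",np.hstack([cv2.resize(imaging.capture("wrist"),(400,300)),imaging.capture("side")[150:450,200:600]]))
```

```text
False
False
down 6.08 [473.6 186.9  13.6] [-3.141  0.     1.571] [-0.1 -0.8  0.9] 1.0 0
grip 6.57 [474.3 187.1  15.2] [ 3.141 -0.     1.571] [-2.8 -1.6 11.2] 0.53 100
up 7.67 [473.4 186.8 109.3] [-3.14   0.     1.571] [ 0.3  0.4 -2.7] 0.52 102
```

View pics/held.png

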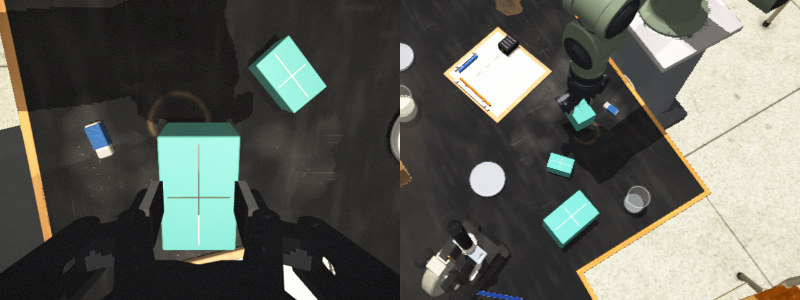

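The block is held square between the fingers, off the bench, and the neighbours haven't moved. Now I'll set it down about 12 mm clear of both fences.

```bash
cat >> h.py <<'E'
from bench import bot
YAW=np.radians(16.5); C=np.array([572.9,-63.3]); B=np.array([[np.cos(YAW),-np.sin(YAW)],[np.sin(YAW),np.cos(YAW)]])
OR=[np.pi,0,YAW+np.pi/2]
def w(x,y,z): return [*(C+B@[x,y]),z]
def st(l):
    s=bot.get_state();f=s["contact_force"]
    print(l,round(s["t"],2),"board xy",((s["tcp_pos"][:2]-C)@B).round(2),"z",round(s["tcp_pos"][2],2),s["orientation"].round(4),"Fb",(f[:2]@B).round(2),"Fz",f[2].round(2),"T",s["wrist_torque"].round(2),round(s["opening"],2))
E
python3 - <<'E'
from h import *
bot.move_ptp(w(48,-23,110),OR); st("over")
bot.movel(w(48,-23,32),max_speed=80); bot.dwell(.2); st("near")
print(bot.movel(w(48,-23,19),max_speed=12,threshold=3)); st("touch"); bot.dwell(.3); st("rest")
E
```

```text
over 8.93 board xy [ 47.68 -21.68] z 109.63 [-3.1408e+00 -1.3000e-03  1.8595e+00] Fb [-0.44  0.93] Fz -2.48 T [-0.01  0.01 -0.01] 0.52
near 10.25 board xy [ 48.4  -23.22] z 32.6 [3.1407e+00 5.0000e-04 1.8588e+00] Fb [0.37 0.07] Fz -2.54 T [-0.01 -0.01  0.01] 0.52
True
touch 10.97 board xy [ 47.88 -22.9 ] z 23.36 [-3.1413e+00 -3.0000e-04  1.8587e+00] Fb [ 0.1  -0.28] Fz 5.1 T [ 0.1  -0.06 -0.05] 0.52
rest 11.28 board xy [ 47.85 -22.91] z 23.36 [-3.1412e+00 -3.0000e-04  1.8587e+00] Fb [-0.02  0.47] Fz 5.12 T [-0.   -0.02 -0.  ] 0.52
```

Run:
```python
from h import *
z=23.4
bot.movel(w(56,-23,z),max_speed=20); bot.dwell(.2); st("slid")
for x in (58,59,60,61,62,62.5):
    h=bot.movel(w(x,-23,z),max_speed=10,threshold=8); bot.dwell(.1); st(x)
    if h: break
```

```text
slid 12.1 board xy [ 55.72 -23.08] z 23.47 [-3.1385e+00 -1.4000e-03  1.8586e+00] Fb [-4.25  0.48] Fz 5.61 T [-0.22  0.79 -0.04] 0.52
58 12.55 board xy [ 57.71 -23.03] z 23.45 [-3.1384e+00 -1.5000e-03  1.8587e+00] Fb [-3.87 -0.  ] Fz 4.6 T [-0.27  0.74  0.01] 0.53
59 12.9 board xy [ 58.64 -23.04] z 23.46 [-3.1383e+00 -1.5000e-03  1.8587e+00] Fb [-4.67  0.55] Fz 4.39 T [-0.28  0.83 -0.08] 0.53
60 13.25 board xy [ 59.61 -23.02] z 23.44 [-3.1383e+00 -1.5000e-03  1.8587e+00] Fb [-3.53  0.21] Fz 5.23 T [-0.21  0.84  0.02] 0.53
61 13.6 board xy [ 60.01 -23.04] z 23.47 [-3.1371e+00 -1.4000e-03  1.8586e+00] Fb [-4.99  0.18] Fz 7.13 T [-0.37  1.23  0.04] 0.52
62 13.95 board xy [ 60.45 -23.06] z 23.49 [-3.1361e+00 -1.3000e-03  1.8585e+00] Fb [-7.67  0.31] Fz 7.34 T [-0.47  1.55  0.01] 0.52
62.5 14.3 board xy [ 60.47 -23.07] z 23.51 [-3.1352e+00 -1.2000e-03  1.8584e+00] Fb [-7.96  0.09] Fz 8.97 T [-0.55  1.76  0.03] 0.53
```

```bash
cat >> h.py <<'E'
def go(des,cmd,rp,v=10):
    """line to cmd (board x,y,world z) with roll/pitch trim; returns commands corrected by the remaining error"""
    bot.movel(w(*cmd),rot=[np.pi+rp[0],rp[1],OR[2]],max_speed=v); bot.dwell(.15)
    s=bot.get_state(); a=np.r_[(s["tcp_pos"][:2]-C)@B,s["tcp_pos"][2]]
    e=np.array([(s["orientation"][0]-np.pi+np.pi)%(2*np.pi)-np.pi,s["orientation"][1]])
    return cmd+(np.array(des)-a), rp-e
E
python3 - <<'E'
from h import *
c=np.array([61.5,-23,23.8]);rp=np.array([-.006,.001])
c,rp=go([60.4,-23,23.6],c,rp); st("start")
for y,v in((-31,15),(-33,10),(-34,8),(-35,8),(-36,8),(-37,8)):
    c[1]=y; c2,rp=go([60.4,y,23.6],c,rp,v); c=np.array([c2[0],y,c2[2]]); st(y)
print(c,rp)
E
```

```text
start 14.71 board xy [ 60.8  -23.09] z 23.42 [3.1372e+00 1.1000e-03 1.8586e+00] Fb [-5.49 -0.85] Fz 2.41 T [-0.58  1.15  0.02] 0.53
-31 15.54 board xy [ 61.07 -28.64] z 23.52 [ 3.1402 -0.0044  1.8601] Fb [-4.2   4.82] Fz 3.58 T [0.57 1.04 0.1 ] 0.52
-33 16.05 board xy [ 60.38 -32.8 ] z 23.63 [-3.1415  0.0039  1.8589] Fb [-2.03  1.01] Fz -0.78 T [0.21 0.55 0.05] 0.52
-34 16.48 board xy [ 60.29 -34.39] z 23.86 [-3.1416e+00  9.0000e-04  1.8584e+00] Fb [-2.78  1.5 ] Fz -2.72 T [-0.05  0.6   0.07] 0.53
-35 16.91 board xy [ 60.48 -34.93] z 23.77 [ 3.1414e+00 -6.0000e-04  1.8588e+00] Fb [-1.98  1.13] Fz -2.66 T [0.16 0.74 0.08] 0.52
-36 17.33 board xy [ 60.48 -35.33] z 23.78 [ 3.1413e+00 -1.0000e-03  1.8591e+00] Fb [-2.48  3.42] Fz 1.02 T [0.72 0.93 0.05] 0.52
-37 17.76 board xy [ 60.51 -35.96] z 23.78 [ 3.1413e+00 -6.0000e-04  1.8593e+00] Fb [-3.78  4.57] Fz 1.92 T [0.86 1.08 0.08] 0.53
[ 60.28397587 -37.          23.24090654] [0.0004114  0.00170429]
```

Run:
```python
from h import *
c=np.array([60.28,-37,23.24]);rp=np.array([.0004,.0017])
d0=np.array([60.5,-36,23.78]);d1=np.array([62.1,-37.4,23.5])
prev=d0
for k in(.5,1,1,1,1):
    d=d0+k*(d1-d0); c=c+(d-prev); prev=d
    cc=c; c,rp=go(d,c,rp,8); st(k)
print(cc,c,rp)
for n in("scene","side"): cv2.imwrite(f"pics/{n}1.png",imaging.capture(n))
a=cv2.imread("pics/scene1.png")[200:310,300:430];b=cv2.imread("pics/side1.png")[165:275,235:365]
cv2.imwrite("pics/fin.png",np.hstack([cv2.resize(i,(400,338),interpolation=cv2.INTER_CUBIC) for i in(a,b)]))
```

```text
0.5 18.19 board xy [ 60.56 -35.95] z 23.72 [-3.1406e+00 -1.1000e-03  1.8595e+00] Fb [-5.29  7.63] Fz 6.51 T [1.13 1.58 0.03] 0.52
1 18.76 board xy [ 60.92 -36.15] z 23.59 [-3.1396e+00 -2.0000e-03  1.8598e+00] Fb [-8.76  9.37] Fz 9.66 T [ 1.56  2.42 -0.02] 0.53
1 19.27 board xy [ 61.26 -36.46] z 23.51 [-3.1402e+00 -1.5000e-03  1.8601e+00] Fb [-10.74  12.64] Fz 13.14 T [ 1.79  3.05 -0.07] 0.53
1 19.73 board xy [ 61.49 -36.66] z 23.49 [-3.1405e+00 -1.2000e-03  1.8603e+00] Fb [-12.95  14.78] Fz 15.13 T [ 2.11  3.51 -0.06] 0.53
1 20.15 board xy [ 61.74 -36.9 ] z 23.49 [-3.1410e+00 -8.0000e-04  1.8605e+00] Fb [-13.04  14.54] Fz 15.98 T [ 2.28  3.67 -0.02] 0.52
[ 65.25917268 -42.08044428  22.78733558] [ 65.62060849 -42.58182309  22.80122359] [-0.00578946  0.00835507]
```

View pics/fin.png

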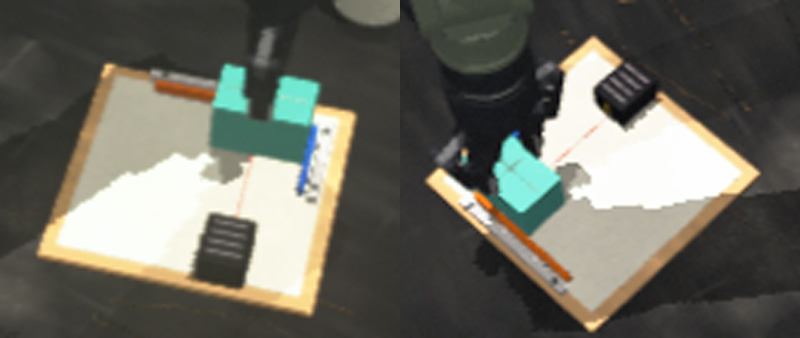

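The block is in the corner, with the orange plate along its long side and the blue plate at its end. The downward press is higher than needed (Fz 16 N), so I'll ease it and trim the two pushes.

Run:
```python
from h import *
c=np.array([65.26,-42.08,22.79]);rp=np.array([-.0058,.0083]);d=np.array([62.2,-37.4])
for i in range(9):
    cc,rr=c.copy(),rp.copy()
    n,r=go([*d,0],c,rp,8); st(i)
    fz=bot.get_state()["contact_force"][2]
    c[:2]+=.6*(n[:2]-c[:2]); c[2]+=np.clip((fz-2)/20,-.2,.35); rp=rp+.5*(r-rp)
    if abs(fz-2)<2 and abs(n-cc)[:2].max()<.35: break
print(cc,rr)
```

```text
0 20.65 board xy [ 61.73 -36.94] z 23.47 [-3.1416 -0.      1.8604] Fb [-13.04  15.29] Fz 17.04 T [ 2.2   3.78 -0.03] 0.53
1 21.05 board xy [ 61.79 -37.05] z 23.56 [-3.1412e+00 -4.0000e-04  1.8604e+00] Fb [-12.76  15.32] Fz 15.37 T [ 2.25  3.71 -0.06] 0.52
2 21.45 board xy [ 61.85 -37.21] z 23.62 [-3.1409e+00 -3.0000e-04  1.8604e+00] Fb [-12.45  14.6 ] Fz 13.85 T [ 2.22  3.76 -0.05] 0.52
3 21.85 board xy [ 61.94 -37.36] z 23.72 [-3.1410e+00 -1.0000e-04  1.8604e+00] Fb [-12.55  14.41] Fz 12.88 T [ 2.19  3.69 -0.08] 0.53
4 22.25 board xy [ 61.97 -37.49] z 23.8 [-3.1410e+00  1.0000e-04  1.8603e+00] Fb [-12.64  13.9 ] Fz 11.14 T [ 2.03  3.61 -0.03] 0.53
5 22.65 board xy [ 62.02 -37.62] z 23.89 [-3.1411e+00  3.0000e-04  1.8602e+00] Fb [-11.88  12.82] Fz 8.81 T [ 1.98  3.45 -0.07] 0.53
6 23.05 board xy [ 62.01 -37.68] z 23.95 [-3.1410e+00  4.0000e-04  1.8601e+00] Fb [-12.35  12.86] Fz 7.39 T [ 1.84  3.4  -0.04] 0.53
7 23.45 board xy [ 62.03 -37.72] z 23.99 [-3.1410e+00  5.0000e-04  1.8599e+00] Fb [-11.57  12.27] Fz 7.31 T [ 1.68  3.28 -0.04] 0.52
8 23.85 board xy [ 62.03 -37.73] z 24.04 [-3.1411e+00  6.0000e-04  1.8597e+00] Fb [-10.17  11.5 ] Fz 5.42 T [1.57 3.22 0.01] 0.53
[ 66.62058395 -42.15764993  25.41554958] [-0.00781344  0.00804624]
```

Run:
```python
from h import *
im=imaging.capture("wrist");cv2.imwrite("pics/wfin.png",im)
a=cv2.imread("pics/held.png")[:,:400];b=cv2.resize(im,(400,300))
for n,i in(("held",a),("now",b)):
    h=cv2.cvtColor(i,cv2.COLOR_BGR2HSV).astype(int);t=(abs(h[...,0]-86)<14)&(h[...,1]>50)
    for lab,lo,hi in(("all",40,256),("top",165,256),("end",40,165)):
        mm=t&(h[...,2]>=lo)&(h[...,2]<hi); mm[:,:140]=0;mm[:,250:]=0;mm[:115]=0
        bl=blobs(mm,100)
        if bl: 
            e=bl[0][:,0]; rows=[]
            for x0,x1 in((165,190),(205,232)):
                cs=[np.where(mm[:,x])[0] for x in range(x0,x1)]; rows.append((round(np.median([c.min() for c in cs if len(c)]),1),round(np.median([c.max() for c in cs if len(c)]),1)))
            print(n,lab,cv2.boundingRect(bl[0]),rows)
cv2.imwrite("pics/cmp.png",np.hstack([a,b])); st("s")
```

```text
held all (157, 122, 84, 129) [(np.float64(122.0), np.float64(249.0)), (np.float64(122.0), np.float64(249.0))]
held top (157, 136, 83, 114) [(np.float64(136.0), np.float64(249.0)), (np.float64(136.0), np.float64(249.0))]
held end (157, 122, 84, 27) [(np.float64(122.0), np.float64(135.0)), (np.float64(122.0), np.float64(135.0))]
now all (157, 122, 83, 128) [(np.float64(122.0), np.float64(249.0)), (np.float64(122.0), np.float64(249.0))]
now top (157, 137, 83, 112) [(np.float64(137.0), np.float64(248.0)), (np.float64(137.0), np.float64(248.0))]
now end (157, 122, 83, 16) [(np.float64(122.0), np.float64(249.0)), (np.float64(122.0), np.float64(249.0))]
s 23.9 board xy [ 62.01 -37.73] z 24.04 [-3.1410e+00  6.0000e-04  1.8598e+00] Fb [-11.49  11.39] Fz 5.47 T [1.57 3.21 0.  ] 0.52
```

View pics/cmp.png

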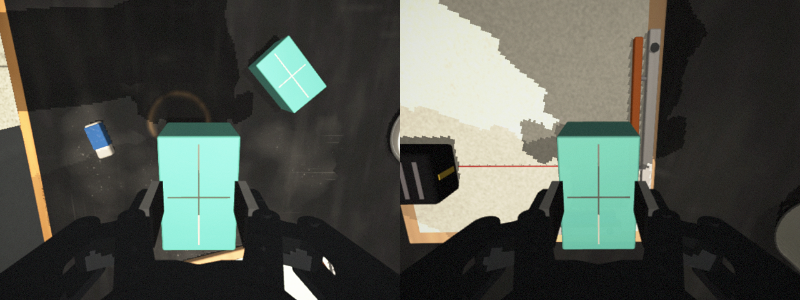

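Run:
```python
from h import *
import json
m=imaging.camera_model("wrist")
for n,mm in(("wfin",m),("wboard",{k:np.array(v) for k,v in json.load(open("wboard.json")).items()})):
    im=cv2.imread(f"pics/{n}.png");h=cv2.cvtColor(im,cv2.COLOR_BGR2HSV).astype(int)
    o=(h[...,0]<14)&(h[...,1]>180)&(h[...,2]>90)
    if n=="wfin": o[:, :440]=0;o[:60]=0;o[190:]=0;o[:,540:]=0
    else: o[:90]=0;o[285:]=0;o[:,:225]=0;o[:,420:]=0
    b=blobs(o,25)[0]; p=(cast(mm,b[:,0],18.5)-C)@B
    i=b[:,0]; L=[];Rr=[]
    for r in np.unique(i[:,1])[6:-6]:
        q=p[i[:,1]==r]; L.append(q[:,0].min());Rr.append(q[:,0].max())
    print(n,cv2.boundingRect(b),"left x",np.median(L).round(2),"right",np.median(Rr).round(2),"slope mm/px",np.polyfit(range(len(L)),L,1)[0].round(4),"y",p[:,1].min().round(1),p[:,1].max().round(1))
    # reference on the board: plywood right edge
```

```text
Traceback (most recent call last):
IndexError: list index out of range
```

Run:
```python
from h import *
m=imaging.camera_model("wrist")
im=cv2.imread("pics/wfin.png");h=cv2.cvtColor(im,cv2.COLOR_BGR2HSV).astype(int)
print(im.shape)
W=slice(80,220); 
full=cv2.resize(im,(640,480)) if im.shape[0]!=480 else im
print(h[110,370:425,:].tolist()[::3])
o=np.zeros(h.shape[:2],bool);o[65:180,360:430]=((h[...,0]<16)&(h[...,1]>170)&(h[...,2]>60))[65:180,360:430]
b=blobs(o,25)[0];i=b[:,0]
for z in(18.5,):
    p=(cast(m,i,z)-C)@B;L=[];Q=[]
    for r in np.unique(i[:,1])[6:-6]:
        q=p[i[:,1]==r,0];L.append(q.min());Q.append(q.max())
    print(cv2.boundingRect(b),np.median(L),np.median(Q),np.polyfit(range(len(L)),L,1)[0],p[:,1].min(),p[:,1].max())
```

```text
(480, 640, 3)
[[23, 67, 106], [10, 226, 88], [11, 194, 147], [11, 189, 150], [10, 197, 149], [11, 202, 143], [23, 40, 127], [21, 39, 112], [14, 34, 83], [12, 26, 127], [20, 26, 148], [14, 26, 148], [18, 26, 145], [16, 26, 146], [18, 28, 139], [16, 122, 128], [16, 116, 101], [30, 22, 23], [80, 36, 21]]
(369, 65, 19, 115) 86.4476957644019 92.35174323101637 0.001704332733607741 10.949906037599344 59.333208279695036
```

Run:
```python
from h import *
bot.dwell(.3); st("end"); print(bot.sign_off())
```

```text
end 24.2 board xy [ 62.03 -37.72] z 24.04 [-3.1411e+00  5.0000e-04  1.8597e+00] Fb [-10.49  11.15] Fz 4.91 T [ 1.52  3.17 -0.04] 0.52
the job is handed in; nothing more can be done
None
```

I handed the job in at 24.2 s with the middle-sized block still gripped in the corner of the board, pushing the long fence in by an estimated 2.3 mm and the short fence by 2.7 mm, with about 10 to 11 N on the tool toward each; I did not do a final check that the other items were undisturbed.

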